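Set out the microscope station on its outline mats

ROBOT

A 6-joint arm with a two-finger parallel gripper is mounted at the origin on the work surface. World frame = base frame: x ahead of the robot, y to its left, z up, the work surface at z = 0. Lengths are in m, angles in rad, forces in N, time in s.
With the tool pointing down it reaches from about 0.35 to 0.775 m from the base axis. Payload 7.3 kg.
Tool frame: the origin (TCP) lies on the mounting face of the last link; the fingertips stand 178 mm ahead of it and the grasp point (between the pads) lies 159 mm ahead of it (robot.grip_depth is the distance from the TCP to the grasp point, in m); z points along the fingers, y is the line along which they close (so a half turn about z gives the same grasp; the last joint's range is limited). The gripper opens to 92 mm and grips with 3 to 60 N. Pads are 19 mm wide; open, the fingers measure 130 mm over their backs; the gripper's body (75 mm by 190 mm) begins 47 mm behind the grasp point.
Start: joints at [-1.267, 0.342, 1.524, -0, 1.275, -0.146], TCP at [0.228, -0.473, 0.405] pointing down, gripper open.
Joint ranges: [-2.53, 2.53], [-0.77, 2.02], [0.04, 2.7], [-1, 4.14], [0.28, 2.66], [-3.11, 3.11]. Speed limits (rad/s): [2.57, 2.57, 3.14, 3.14, 3.14, 3.14].

INTERFACE

Orientations are given as [roll, pitch, yaw] about the fixed x, y, z axes, in that order (R = Rz(yaw) Ry(pitch) Rx(roll)).
In Python, from cell import observe, cams, robot, models gives the robot as it stands.
- The arm moves only by the shell command python3 -m jog 'ROWS' [FORCE]. ROWS is JSON, a list of rows, each a list of 3 entries, a list of its own where there are three numbers: the shift along the tool's x, y, z each as a share of 0.4 m, from -1 to 1, then the turn about the tool's z as a share of pi rad, from -1 to 1, then the closure, from 0 (fully open) to 1 (shut). In form: [[[x, y, z], turn, jaw], ...]. A call has 1 to 12 rows; each row is the pose to reach, as a shift and turn from the pose commanded when the call began, along the tool's axes at that moment, turning the shorter way round; what a row does not reach only later rows make up. A row lasts 1/8 s, in which the tool goes at most 62.5 mm and 10.7 degrees, less where a joint would pass 70% of its speed; a pose out of reach is approached as far as the arm can. A call with a number of a shift or a turn outside -1 to 1 is refused whole. A call with a gripper value outside its range is refused whole. The fingers move at their own pace and stop on an object; FORCE is the grip in N (left out, the last holds). Time passes only in rows, so rows that repeat a pose let the fingers close. It gives the time, the measured TCP pose, the force, the opening and the grip force at its end, in the units of the state.
- observe(): the state, without advancing time (a new reading comes with each control period).
- cams.read_camera(name): name is "side" or "top"; returns the picture (420x560x3 uint8, red, green, blue); there is no depth.
- cams.camera_model(name): a dict with "camera_matrix" (3x3 intrinsics, pixels), "pose" (4x4, takes a point from camera to world coordinates). Camera axes: x right, y down, z forward; pixel columns grow to the right and rows downward; lengths in m; the calibration is good to about 2 mm. A picture is of the moment at which its call begins. camera_model takes no time and is no camera call.
- robot.hand_in(): hands the job in; it is judged then, once.
Trained networks look in the newest picture that a camera, given by its name, has taken for a name from the list of things; names that differ only in an ending like _2 or _b are one class to them, and where a whole thing is asked for, a point or a joint stands for the part that bears it (a point fixed in the world has none). Each returns a list of dicts, best first, with "confidence" (0 to 1); they miss things now and then, are a little off and sometimes report something else, mostly with a low value. They report only what shows in the picture. A call takes as long as a camera call. They do not tell look-alikes from the thing itself.
- models.find_in(target, camera): "position" ([x, y, z] in m, in world coordinates, good to about 4 mm: the middle of the surface that is visible of it).
- models.pinpoint(target, camera): "position" ([x, y, z] in m, in world coordinates, good to about 4 mm: a listed point, or the origin of a listed thing).
The state is a dict: "time": time; "qpos": joint angles; "qvel": joint speeds; "joint_efforts": joint torques, N m; "tool_pos": TCP position; "tool_rot": TCP orientation; "contact_force": force on the tool from outside, world axes, zero at the start; "torque": the same for the moment, N m; "opening": finger opening in m; "grip_force": force on a finger pad.
Only numpy, scipy, OpenCV 4.12 (cv2) and the standard library are available. Lean on these libraries where they do the work, as an engineer would, in place of code of your own. Each camera call takes 0.05 s, during which the arm holds its last target. There are 200 camera calls.

TASK

Lay out the microscope station: carry the green-lidded amber jar, the yellow slide box, the red-lidded staining jar and the blue eyepiece each to the mat whose outline matches it in colour and shape, and set each one down (do not drop it) upright in the middle of its outline, the slide box and the square staining jar turned in line with theirs. Leave the Petri dish and the white crucible where they stand.

Things in the scene. Friction and masses are not known exactly. Their poses are not given: they have to be found in the camera images.
- jar: round amber glass jar with a green screw lid, closed and solid; 56 mm diameter, 62 mm tall (the lid is the top 18 mm, the glass below is 55 mm across), 0.11 to 0.23 kg. Origin at the centre of its underside, z up. At the start it stands upright on the bench (z = 0) in one of eight places shared out afresh among things and mats.
- slidebox: yellow plastic slide box, closed and solid: 80 mm along its x, 30 mm along its y, 32 mm tall, 0.05 to 0.1 kg. Origin at the centre of its underside, z up; grip it across y (30 mm). At the start it stands upright on the bench (z = 0) in one of eight places shared out afresh among things and mats.
- stainjar: square staining jar, white ceramic with a red lid, closed and solid: 48 x 48 mm (sides along its x and y), 50 mm tall (the lid, also 48 mm square, is the top 12 mm), 0.1 to 0.21 kg. Origin at the centre of its underside, z up. Any of its four quarter turns counts as the same. At the start it stands upright on the bench (z = 0) in one of eight places shared out afresh among things and mats.
- eyepiece: microscope eyepiece standing on end: plain cylinder 34 mm in diameter, 52 mm tall, dark steel lower half, blue upper half with a small dark lens on top, 0.06 to 0.13 kg. Origin at the centre of its underside, z up. At the start it stands upright on the bench (z = 0) in one of eight places shared out afresh among things and mats.
- mat_jar: fixed mat of black rubber 3 mm thick lying on the bench, with a flush coloured outline (filled shape) on its top; origin at the centre of its underside, top at z = 3 mm, z up; round, 84 mm diameter, green round outline 70 mm across. For the amber jar.
- mat_slidebox: fixed mat of black rubber 3 mm thick lying on the bench, with a flush coloured outline (filled shape) on its top; origin at the centre of its underside, top at z = 3 mm, z up; rectangular, 108 mm along its x and 58 mm along its y, yellow oblong outline 94 x 44 mm. For the slide box, whose x goes along this mat's x, either way round.
- mat_stainjar: fixed mat of black rubber 3 mm thick lying on the bench, with a flush coloured outline (filled shape) on its top; origin at the centre of its underside, top at z = 3 mm, z up; square, 76 x 76 mm along its x and y, red square outline 62 x 62 mm. For the staining jar, sides parallel to the outline's.
- mat_eyepiece: fixed mat of black rubber 3 mm thick lying on the bench, with a flush coloured outline (filled shape) on its top; origin at the centre of its underside, top at z = 3 mm, z up; round, 62 mm diameter, blue round outline 48 mm across. For the eyepiece.
- petri: bystander: loose closed glass Petri dish with a white rim and grey face, 60 mm diameter, about 17 mm tall, standing among the things; origin at the centre of its underside. Leave it alone. (A steel 40 mm tall calibration weight, 34 mm across, also stands among the things.)
- crucible: bystander: loose open white porcelain crucible, 54 mm across the rim, 34 mm tall, standing among the things; origin at the centre of its underside. Leave it alone.
Mind the look-alikes: they are no part of the job. There is more than one size of the eyepiece; the one meant has the size given above.

How it is judged:
By the outcome, as a careful person would: the job done as asked, in the order asked, and still so for the second after the job is handed in, with the robot touching nothing.
It also fails if it takes over 128 s, if anything falls off the work surface, if the arm or the gripper's body presses on something with over 40 N, if the wrist force passes 120 N, or if a joint passes its speed limit or range.

## Working session

There is one attempt and no reset: what is moved stays moved. The work goes in short steps, Python scripts to look and compute and a shell command to move; the robot and the scene stay as the last step left them, time stands still between calls to the robot, and variables do not carry over. Pictures are saved under pics/ and viewed, at most 14 in all, crops included, and the job is handed in when it is done.

```bash
mkdir -p pics; ls
python3 - <<'E'
from cell import observe,cams,robot,models
import cv2,numpy as np
for n in("top","side"):
    im=cams.read_camera(n); cv2.imwrite(f"pics/{n}0.png",im[:,:,::-1])
    m=cams.camera_model(n);print(n,np.round(m["camera_matrix"],1).tolist(),np.round(m["pose"],3).tolist())
    for t in("jar","slidebox","stainjar","eyepiece","mat_jar","mat_slidebox","mat_stainjar","mat_eyepiece","petri","crucible"):
        print(t,[(np.round(d["position"],3).tolist(),round(d["confidence"],2)) for d in models.pinpoint(t,n)])
o=observe();print(o["time"],o["tool_pos"],o["tool_rot"],o["opening"])
E
```

```text
pics
top [[452.6, 0.0, 286.4], [0.0, 452.6, 212.0], [0.0, 0.0, 1.0]] [[-0.004, -0.991, 0.136, 0.403], [-1.0, 0.003, -0.004, 0.003], [0.003, -0.136, -0.991, 0.963], [0.0, 0.0, 0.0, 1.0]]
jar [([0.561, 0.371, -0.002], 0.82)]
slidebox [([0.375, 0.302, -0.004], 0.7)]
stainjar [([0.389, -0.304, -0.002], 0.62), ([0.483, 0.099, 0.002], 0.55), ([0.63, -0.136, -0.001], 0.17)]
eyepiece [([0.634, -0.134, -0.0], 0.8), ([0.631, -0.06, -0.001], 0.58)]
mat_jar [([0.555, -0.358, -0.001], 0.79)]
mat_slidebox [([0.458, -0.114, 0.004], 0.64)]
mat_stainjar [([0.485, 0.1, 0.003], 0.74)]
mat_eyepiece []
petri [([0.523, 0.23, -0.003], 0.74)]
crucible [([0.514, -0.242, -0.002], 0.73)]
side [[468.0, 0.0, 280.0], [0.0, 468.0, 210.9], [0.0, 0.0, 1.0]] [[-0.99, -0.059, 0.125, 0.402], [-0.137, 0.536, -0.833, 0.803], [-0.018, -0.842, -0.539, 0.558], [0.0, 0.0, 0.0, 1.0]]
jar [([0.562, 0.371, -0.0], 0.95), ([0.388, -0.304, -0.0], 0.7)]
slidebox [([0.377, 0.302, -0.003], 0.67)]
stainjar [([0.39, -0.305, 0.0], 0.96)]
eyepiece [([0.632, -0.132, -0.002], 0.69), ([0.631, -0.058, 0.004], 0.69), ([0.554, -0.362, 0.003], 0.27)]
mat_jar [([0.557, -0.36, -0.0], 0.86), ([0.632, -0.133, 0.002], 0.63)]
mat_slidebox [([0.458, -0.113, -0.004], 0.89), ([0.483, 0.101, -0.004], 0.3)]
mat_stainjar [([0.484, 0.101, -0.002], 0.88)]
mat_eyepiece [([0.634, 0.123, -0.001], 0.79)]
petri [([0.525, 0.229, -0.0], 0.83)]
crucible [([0.512, -0.24, -0.002], 0.71)]
1.1 [ 0.22827427 -0.47277728  0.40473022] [3.14149933e+00 1.46951011e-05 4.49770585e-01] 0.09227109522509223
```

View pics/top0.png

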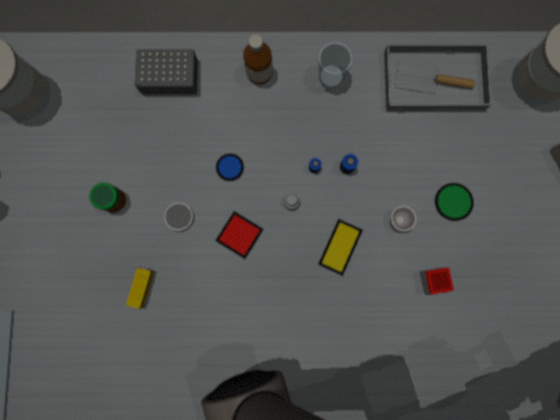

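View pics/side0.png

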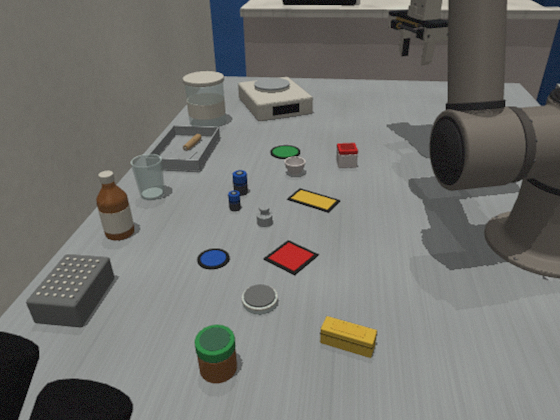

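The top picture shows the green jar at (105,197), the slide box at (139,288), the stain jar at (439,281) and two eyepieces, with the larger at (349,163). The mats are green (454,202), yellow (341,247), red (240,235) and blue (230,167). Next I'll refine the poses by fitting silhouettes.

```bash
cat > fit.py <<'E'
from cell import observe,cams,robot,models
import cv2,numpy as np
from scipy.optimize import minimize
HUE={"g":[(40,85)],"y":[(18,35)],"r":[(0,8),(172,180)],"b":[(100,130)]}
def ring(r,z0,z1):
    a=np.linspace(0,2*np.pi,40); return np.array([[r*np.cos(t),r*np.sin(t),z] for z in(z0,z1) for t in a])
def box(l,w,z0,z1): return np.array([[sx*l/2,sy*w/2,z] for z in(z0,z1) for sx in(-1,1) for sy in(-1,1)])
S={"jar":("g",ring(.028,.044,.062)),"slidebox":("y",box(.08,.03,0,.032)),"stainjar":("r",box(.048,.048,.038,.05)),
"eyepiece":("b",ring(.017,.026,.052)),"mat_jar":("g",ring(.035,.003,.003)),"mat_slidebox":("y",box(.094,.044,.003,.003)),
"mat_stainjar":("r",box(.062,.062,.003,.003)),"mat_eyepiece":("b",ring(.024,.003,.003))}
def proj(P,m):
    T=np.linalg.inv(m["pose"]);c=P@T[:3,:3].T+T[:3,3];u=c@np.array(m["camera_matrix"]).T
    return u[:,:2]/u[:,2:]
K=4
def fit(name,guess,ims,zoff=0,cam=("top","side"),sc=1):
    col,P=S[name];P=P*sc+[0,0,zoff];best=None;data=[]
    for c in cam:
        m=cams.camera_model(c);h=cv2.cvtColor(ims[c],cv2.COLOR_RGB2HSV)
        k=np.zeros(h.shape[:2],np.uint8)
        for lo,hi in HUE[col]: k|=cv2.inRange(h,(lo,110,45),(hi,255,255))
        u0=proj(np.array([[guess[0],guess[1],P[:,2].mean()]]),m)[0]
        x,y=np.round(u0).astype(int)-40;k=k[max(y,0):y+80,max(x,0):x+80];o=np.array([max(x,0),max(y,0)])
        n,l,st,ce=cv2.connectedComponentsWithStats(k)
        d=[np.hypot(*(ce[i]+o-u0))+(1e3 if st[i,4]<40 else 0) for i in range(1,n)]
        b=cv2.morphologyEx((l==1+int(np.argmin(d))).astype(np.uint8),cv2.MORPH_CLOSE,np.ones((5,5)))
        data.append((m,o,cv2.resize(b,None,fx=K,fy=K,interpolation=cv2.INTER_LINEAR)))
    def cost(p):
        c,s=np.cos(p[2]),np.sin(p[2]);Q=P@np.array([[c,s,0],[-s,c,0],[0,0,1]])+[p[0],p[1],0];t=0
        for m,o,b in data:
            u=(proj(Q,m)-o+.5)*K-.5
            r=np.zeros_like(b);cv2.fillConvexPoly(r,cv2.convexHull(np.round(u*16).astype(np.int32)),1,shift=4)
            t+=1-(r&b).sum()/max(1,(r|b).sum())
        return t/len(data)
    yaws=[0] if len(P)>8 else np.arange(0,np.pi,np.pi/8)
    for y in yaws:
        s=minimize(cost,[guess[0],guess[1],y],method="Nelder-Mead",options=dict(initial_simplex=[[guess[0],guess[1],y],[guess[0]+.008,guess[1],y],[guess[0],guess[1]+.008,y],[guess[0],guess[1],y+.2]],xatol=1e-5,fatol=1e-5))
        if best is None or s.fun<best.fun:best=s
    x=best.x;return np.round([x[0],x[1],np.degrees(x[2]),1-best.fun],4).tolist()
def look(): return {c:cams.read_camera(c) for c in("top","side")}
E
python3 - <<'E'
from fit import *
ims=look()
G={"jar":(.561,.371),"slidebox":(.376,.302),"stainjar":(.39,-.304),"eyepiece":(.633,-.133),"mat_jar":(.556,-.359),"mat_slidebox":(.458,-.113),"mat_stainjar":(.484,.1),"mat_eyepiece":(.634,.123)}
for n,g in G.items(): print(n,fit(n,g,ims),fit(n,g,ims,cam=("top",)),fit(n,g,ims,cam=("side",)))
for s in(.7,.75,.8,.9,1,1.1,1.2):print(s,fit("eyepiece",(.633,-.133),ims,sc=s),fit("eyepiece",(.631,-.06),ims,sc=s))
E
```

```text
jar [0.5621, 0.3699, 16.4125, 0.6515] [0.561, 0.371, 5.8237, 0.8143] [0.5634, 0.3693, 4.8144, 0.4912]
slidebox [0.3766, 0.3021, 165.4573, 0.8976] [0.3763, 0.3026, 165.8563, 0.8945] [0.3771, 0.3012, 167.8462, 0.9084]
stainjar [0.3893, -0.3059, 8.471, 0.8824] [0.389, -0.3058, 99.0107, 0.922] [0.3909, -0.3062, 6.2478, 0.8611]
eyepiece [0.6343, -0.1318, 4.5814, 0.7297] [0.6343, -0.1326, 4.6477, 0.6491] [0.6338, -0.1303, 2.225, 0.8146]
mat_jar [0.5575, -0.3603, 3.1947, 0.9321] [0.5565, -0.3607, 1.1141, 0.9543] [0.5584, -0.3599, 4.5218, 0.9246]
mat_slidebox [0.4611, -0.1137, -24.2989, 0.8905] [0.4591, -0.1134, 156.0052, 0.8913] [0.4617, -0.1138, -24.1877, 0.8931]
mat_stainjar [0.4877, 0.1002, 58.94, 0.9043] [0.4862, 0.1, 58.4965, 0.888] [0.4876, 0.1004, -31.5793, 0.9253]
mat_eyepiece [0.6351, 0.1228, 13.1433, 0.8926] [0.6337, 0.1231, 3.1563, 0.8732] [0.6353, 0.1224, 5.047, 0.9136]
0.7 [0.6383, -0.1376, 4.0291, 0.4893] [0.6331, -0.0611, 2.0503, 0.8548]
0.75 [0.6377, -0.1367, 6.7061, 0.5747] [0.6328, -0.0611, 3.4787, 0.8442]
0.8 [0.6361, -0.1353, 6.0598, 0.6672] [0.6318, -0.06, 5.0458, 0.7593]
0.9 [0.6355, -0.1338, 7.4831, 0.8122] [0.6299, -0.0574, 5.6055, 0.596]
1 [0.6343, -0.1318, 4.5814, 0.7297] [0.628, -0.0557, 5.2632, 0.481]
1.1 [0.6317, -0.1283, 11.5529, 0.6008] [0.6278, -0.0532, 4.2872, 0.3958]
1.2 [0.6311, -0.1271, 7.8958, 0.5024] [0.6256, -0.051, 12.8662, 0.3306]
```

```bash
cat > go.py <<'E'
import sys,numpy as np
from cell import observe,robot
from scipy.spatial.transform import Rotation as R
x,y,gz,yaw=map(float,sys.argv[1:5])
o=observe();r=R.from_euler("xyz",o["tool_rot"]);p=np.array(o["tool_pos"])
d=np.array([x,y,gz+robot.grip_depth])-p
t=(r.inv()*R.from_euler("xyz",[np.pi,0,np.radians(yaw)])).as_rotvec()
print("shares",np.round(r.inv().apply(d)/.4,4),"turn",np.round(t[2]/np.pi,4),"tilt",np.round(np.degrees(t[:2]),2),"rows",np.linalg.norm(d)/.0625,abs(np.degrees(t[2]))/10.7,"open",o["opening"],"q6",o["qpos"][5],"t",o["time"])
E
python3 go.py .165 -.05 .22 25.8;python3 go.py .5615 .3705 .22 25.8
```

```text
shares [ 0.3171 -1.0206  0.0638] turn -0.0002 tilt [0. 0.] rows 6.85192824814048 0.0025250671184999583 open 0.09155877151551715 q6 -0.1460246364740899 t 1.2
shares [ 1.6668 -1.5363  0.0637] turn -0.0002 tilt [0. 0.] rows 14.513314210315349 0.0025250671184999583 open 0.09155877151551715 q6 -0.1460246364740899 t 1.2
```

```bash
python3 -m jog '[[[0.83,-0.77,0.06],0,0],[[0.83,-0.77,0.06],0,0],[[0.83,-0.77,0.06],0,0],[[0.83,-0.77,0.06],0,0],[[0.83,-0.77,0.06],0,0],[[0.83,-0.77,0.06],0,0],[[0.83,-0.77,0.06],0,0],[[0.83,-0.77,0.06],0,0],[[0.83,-0.77,0.06],0,0]]' 25; python3 go.py .5615 .3705 .15 25.8
```

```text
time: 2.33
tool_pos: [0.3935, -0.05, 0.3807]
tool_rot: [3.141, 0.0, 0.453]
contact_force: [-0.2, -0.6, 0.8]
opening: 0.0924
grip_force: 0.0
shares [ 0.8377 -0.7615  0.1786] turn 0.0009 tilt [0.01 0.  ] rows 7.3353045775569115 0.014509151271894932 open 0.09235327546126922 q6 0.7976406717327851 t 2.325
```

```bash
python3 -m jog '[[[0.837,-0.762,0.178],0,0],[[0.837,-0.762,0.178],0,0],[[0.837,-0.762,0.178],0,0],[[0.837,-0.762,0.178],0,0],[[0.837,-0.762,0.178],0,0],[[0.837,-0.762,0.178],0,0],[[0.837,-0.762,0.178],0,0],[[0.837,-0.762,0.178],0,0],[[0.837,-0.762,0.178],0,0],[[0.837,-0.762,0.178],0,0]]'; python3 go.py .5615 .3705 .048 25.8
```

```text
time: 3.58
tool_pos: [0.5628, 0.3672, 0.3096]
tool_rot: [3.141, 0.001, 0.448]
contact_force: [0.1, -0.1, -1.2]
opening: 0.0915
grip_force: 0.0
shares [ 0.0008 -0.0091  0.2559] turn -0.0007 tilt [0.03 0.04] rows 1.6386587005751643 0.011435405768906965 open 0.09154987283347676 q6 1.5870351790193646 t 3.575
```

```bash
python3 -m jog '[[[0.001,-0.006,0.15],0,0],[[0.001,-0.006,0.15],0,0]]'; python3 go.py .5615 .3705 .048 25.8
```

```text
time: 3.82
tool_pos: [0.5605, 0.3691, 0.2457]
tool_rot: [3.141, 0.01, 0.448]
contact_force: [-0.1, -0.0, 0.4]
opening: 0.0918
grip_force: 0.0
shares [ 0.0048 -0.0022  0.0962] turn -0.0007 tilt [0.03 0.57] rows 0.6164429226609253 0.01119516793408087 open 0.09175793273434556 q6 1.5910127243707917 t 3.825
```

```bash
python3 -m jog '[[[0.002,-0.002,0.09],0,0],[[0.002,-0.002,0.096],0,0],[[0.002,-0.002,0.096],0,0],[[0.002,-0.002,0.096],0,1],[[0.002,-0.002,0.096],0,1],[[0.002,-0.002,0.096],0,1],[[0.002,-0.002,0.096],0,1],[[0.002,-0.002,0.096],0,1],[[0.002,-0.002,0.096],0,1]]'; python3 -m jog '[[[0,0,-0.1],0,1],[[0,0,-0.25],0,1],[[0,0,-0.3],0,1],[[0,0,-0.3],0,1]]';python3 go.py .557 -.360 .15 25.8
```

```text
time: 4.95
tool_pos: [0.5621, 0.3724, 0.2112]
tool_rot: [3.142, -0.0, 0.45]
contact_force: [-1.3, -1.3, 2.2]
opening: 0.0552
grip_force: 25.0
time: 5.45
tool_pos: [0.5621, 0.3725, 0.3327]
tool_rot: [-3.142, -0.003, 0.45]
contact_force: [-0.5, -0.5, -2.7]
opening: 0.0554
grip_force: 25.0
shares [-0.808   1.6435  0.056 ] turn -0.0001 tilt [-0.   -0.19] rows 11.726428548777218 0.002386546782675016 open 0.055398311858579366 q6 1.5926665408834222 t 5.45
```

```bash
python3 -m jog '[[[-0.404,0.822,0.02],0,1],[[-0.404,0.822,0.02],0,1],[[-0.404,0.822,0.02],0,1],[[-0.404,0.822,0.02],0,1],[[-0.404,0.822,0.02],0,1],[[-0.404,0.822,0.02],0,1],[[-0.404,0.822,0.02],0,1],[[-0.404,0.822,0.02],0,1]]' ; python3 -m jog '[[[-0.404,0.822,0.02],0,1],[[-0.404,0.822,0.02],0,1],[[-0.404,0.822,0.02],0,1],[[-0.404,0.822,0.02],0,1],[[-0.404,0.822,0.02],0,1],[[-0.404,0.822,0.02],0,1],[[-0.404,0.822,0.02],0,1],[[-0.404,0.822,0.02],0,1],[[-0.404,0.822,0.02],0,1],[[-0.404,0.822,0.02],0,1],[[-0.404,0.822,0.02],0,1]]'; python3 go.py .557 -.36 .057 25.8
```

```text
time: 6.45
tool_pos: [0.5591, 0.0063, 0.3217]
tool_rot: [-3.14, 0.002, 0.449]
contact_force: [-0.8, 0.2, -1.8]
opening: 0.0553
grip_force: 25.0
time: 7.82
tool_pos: [0.5572, -0.3595, 0.3154]
tool_rot: [3.141, -0.0, 0.451]
contact_force: [-0.1, 0.2, -1.7]
opening: 0.0554
grip_force: 25.0
shares [-0.0009  0.0008  0.2481] turn 0.0002 tilt [ 0.02 -0.01] rows 1.587605422294846 0.002861495869765157 open 0.055437270439473864 q6 0.43142894576197843 t 7.825
```

```bash
python3 -m jog '[[[0,0,0.1],0,1],[[0,0,0.2],0,1],[[0,0,0.235],0,1],[[0,0,0.235],0,1],[[0,0,0.235],0,1]]'; python3 go.py .557 -.36 .055 25.8
python3 - <<'E'
from fit import *
ims=look();cv2.imwrite("pics/j.png",np.hstack([cv2.resize(ims["top"][140:280,380:540],None,fx=2.5,fy=2.5),cv2.resize(ims["side"][80:220,200:360],None,fx=2.5,fy=2.5)])[:,:,::-1])
E
```

```text
time: 8.45
tool_pos: [0.5574, -0.3608, 0.2231]
tool_rot: [3.139, -0.001, 0.45]
contact_force: [0.3, 0.7, -1.2]
opening: 0.0551
grip_force: 25.0
shares [-0.0002 -0.0023  0.0222] turn -0.0002 tilt [ 0.18 -0.08] rows 0.14280005524499528 0.0026752612274718005 open 0.05513172666121343 q6 0.4313271857844494 t 8.45
```

View pics/j.png

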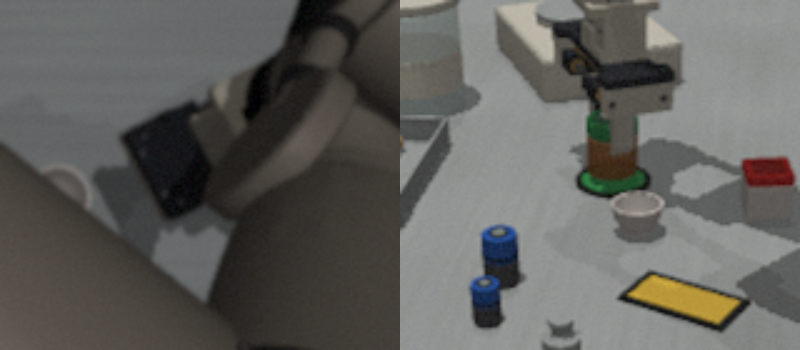

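The side crop shows the jar held upright just above the green mat, roughly centred. The top view is blocked by the arm.

```bash
python3 -m jog '[[[0,-0.001,0.01],0,1],[[0,-0.001,0.015],0,1],[[0,-0.001,0.018],0,1],[[0,-0.001,0.018],0,1],[[0,-0.001,0.018],0,1]]'
```

```text
time: 9.18
tool_pos: [0.5566, -0.3599, 0.2142]
tool_rot: [-3.141, 0.0, 0.45]
contact_force: [-2.3, 1.4, 2.2]
opening: 0.0557
grip_force: 25.0
```

```bash
python3 -m jog '[[[0,0,0],0,0.2],[[0,0,0],0,0],[[0,0,0],0,0],[[0,0,0],0,0],[[0,0,-0.1],0,0],[[0,0,-0.25],0,0],[[0,0,-0.3],0,0],[[0,0,-0.3],0,0]]'; python3 go.py .3765 .302 .15 -14.3
```

```text
time: 10.18
tool_pos: [0.5569, -0.3601, 0.336]
tool_rot: [3.138, -0.002, 0.45]
contact_force: [-0.3, 0.5, -0.4]
opening: 0.092
grip_force: 0.0
shares [ 0.3135 -1.6869  0.0609] turn 0.2226 tilt [ 0.18 -0.18] rows 10.988036916248838 3.7451862859022174 open 0.09196945523447755 q6 0.4315309867663857 t 10.175
```

```bash
python3 -m jog '[[[0.157,-0.84,0.03],0,0],[[0.157,-0.84,0.03],0,0],[[0.157,-0.84,0.03],0,0],[[0.157,-0.84,0.03],0,0],[[0.157,-0.84,0.03],0,0],[[0.157,-0.84,0.03],0,0],[[0.157,-0.84,0.03],0,0],[[0.157,-0.84,0.03],0,0]]'; python3 go.py .3765 .302 .1 -14.3
python3 - <<'E'
from fit import *
ims=look()
print(fit("jar",(.557,-.36),ims,.003,("side",)),fit("slidebox",(.3765,.302),ims),fit("slidebox",(.3765,.302),ims,0,("top",)))
E
```

```text
time: 11.18
tool_pos: [0.4673, -0.0306, 0.3212]
tool_rot: [-3.141, 0.001, 0.45]
contact_force: [-0.2, 0.5, -0.4]
opening: 0.0917
grip_force: 0.0
shares [ 0.1571 -0.8475  0.155 ] turn 0.2226 tilt [0.   0.06] rows 5.604852650474076 3.7450607394245736 open 0.0916876664481488 q6 0.8920934812078762 t 11.175
[0.5609, -0.364, 5.9293, 0.4256] [0.3765, 0.3022, -14.5906, 0.8958] [0.3765, 0.3024, -14.8994, 0.8904]
```

```bash
python3 -m jog '[[[0.157,-0.846,0.155],0.224,0],[[0.157,-0.846,0.155],0.224,0],[[0.157,-0.846,0.155],0.224,0],[[0.157,-0.846,0.155],0.224,0],[[0.157,-0.846,0.155],0.224,0],[[0.157,-0.846,0.155],0.224,0],[[0.157,-0.846,0.155],0.224,0],[[0.157,-0.846,0.155],0.224,0],[[0.157,-0.846,0.155],0.224,0],[[0.157,-0.846,0.155],0.224,0]]'; python3 go.py .3765 .3022 .022 -14.6
```

```text
time: 12.52
tool_pos: [0.3774, 0.3007, 0.2602]
tool_rot: [-3.142, -0.0, -0.256]
contact_force: [0.3, 0.4, -0.4]
opening: 0.0918
grip_force: 0.0
shares [-0.0032 -0.0031  0.1974] turn -0.0005 tilt [-0.   -0.02] rows 1.2636986872238567 0.008312167489302386 open 0.09175328901501496 q6 2.3412318497844002 t 12.525
```

```bash
python3 -m jog '[[[-0.003,-0.003,0.1],0,0],[[-0.003,-0.003,0.17],0,0],[[-0.003,-0.003,0.194],0,0],[[-0.003,-0.003,0.194],0,0],[[-0.003,-0.003,0.194],0,0],[[-0.003,-0.003,0.194],0,1],[[-0.003,-0.003,0.194],0,1],[[-0.003,-0.003,0.194],0,1],[[-0.003,-0.003,0.194],0,1],[[-0.003,-0.003,0.194],0,1],[[-0.003,-0.003,0.194],0,1],[[-0.003,-0.003,0.194],0,1]]' 15;python3 -m jog '[[[0,0,0],0,1],[[0,0,-0.1],0,1],[[0,0,-0.25],0,1],[[0,0,-0.25],0,1],[[0,0,-0.25],0,1]]';python3 go.py .46 -.1135 .12 -24.2
```

```text
time: 14.02
tool_pos: [0.3757, 0.3034, 0.1822]
tool_rot: [3.141, 0.0, -0.254]
contact_force: [0.3, -0.4, 0.0]
opening: 0.03
grip_force: 15.0
time: 14.65
tool_pos: [0.3753, 0.3032, 0.2818]
tool_rot: [3.141, 0.0, -0.254]
contact_force: [-0.9, -0.2, -1.3]
opening: 0.0302
grip_force: 15.0
shares [0.4666 0.9552 0.0068] turn 0.0536 tilt [0.04 0.03] rows 6.8034645227425585 0.9018411881402607 open 0.030231226514257355 q6 2.345275859986062 t 14.65
```

```bash
python3 -m jog '[[[0.464,0.954,0],0.054,1],[[0.464,0.954,0],0.054,1],[[0.464,0.954,0],0.054,1],[[0.464,0.954,0],0.054,1],[[0.464,0.954,0],0.054,1],[[0.464,0.954,0],0.054,1],[[0.464,0.954,0],0.054,1],[[0.464,0.954,0],0.054,1],[[0.464,0.954,0],0.054,1],[[0.464,0.954,0],0.054,1]]'; python3 go.py .4585 -.113 .028 -24.2
```

```text
time: 15.9
tool_pos: [0.4591, -0.1113, 0.2816]
tool_rot: [-3.142, 0.002, -0.422]
contact_force: [-0.6, 0.3, -0.9]
opening: 0.03
grip_force: 15.0
shares [0.0007 0.0045 0.236 ] turn 0.0001 tilt [-0.    0.12] rows 1.5108610671757106 0.0018949244719235207 open 0.030040707620292997 q6 1.5924349735777867 t 15.9
```

```bash
python3 -m jog '[[[0,0.003,0.1],0,1],[[0,0.003,0.2],0,1],[[0,0.003,0.225],0,1],[[0,0.003,0.228],0,1],[[0,0.003,0.228],0,1],[[0,0.003,0.228],0,1]]'; python3 go.py .4585 -.113 .0262 -24.2
python3 - <<'E'
from fit import *
ims=look();cv2.imwrite("pics/s.png",np.hstack([cv2.resize(ims["top"][180:320,260:420],None,fx=2.5,fy=2.5),cv2.resize(ims["side"][120:260,230:390],None,fx=2.5,fy=2.5)])[:,:,::-1])
E
```

```text
time: 16.65
tool_pos: [0.4594, -0.1138, 0.1922]
tool_rot: [3.142, -0.002, -0.423]
contact_force: [0.0, -0.5, -0.5]
opening: 0.0298
grip_force: 15.0
shares [-0.0029 -0.0008  0.0171] turn -0.0003 tilt [ 0.   -0.14] rows 0.11111055457634758 0.005559854779373112 open 0.029823625384391952 q6 1.5894789842588688 t 16.65
```

View pics/s.png

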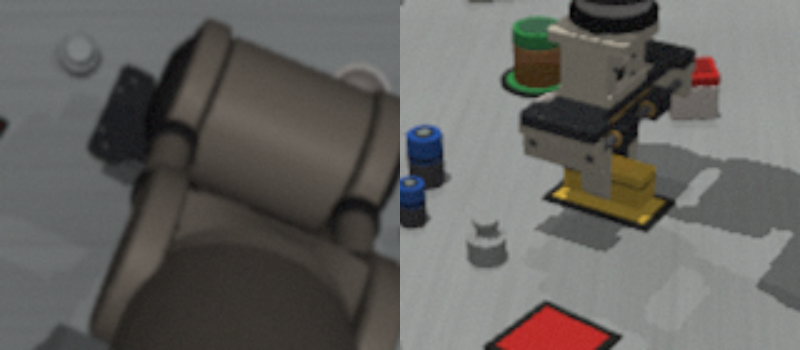

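The box sits in line over the yellow mat in the side crop. Now I'll lower it and release.

```bash
python3 -m jog '[[[-0.002,0,0.01],0,1],[[-0.002,0,0.014],0,1],[[-0.002,0,0.017],0,1],[[-0.002,0,0.017],0,1],[[-0.002,0,0.017],0,1]]'; python3 -m jog '[[[0,0,0],0,0.2],[[0,0,0],0,0],[[0,0,0],0,0],[[0,0,0],0,0],[[0,0,0],0,0],[[0,0,-0.1],0,0],[[0,0,-0.25],0,0],[[0,0,-0.3],0,0],[[0,0,-0.3],0,0]]'; python3 go.py .3893 -.3058 .1 8.7
```

```text
time: 17.38
tool_pos: [0.4581, -0.1133, 0.1852]
tool_rot: [3.141, -0.0, -0.424]
contact_force: [-4.2, 2.2, 12.8]
opening: 0.0298
grip_force: 15.0
time: 18.5
tool_pos: [0.4586, -0.1134, 0.3057]
tool_rot: [-3.142, -0.004, -0.424]
contact_force: [-0.4, 0.1, -0.1]
opening: 0.092
grip_force: 0.0
shares [0.0394 0.5096 0.1163] turn -0.1831 tilt [ 0.06 -0.21] rows 3.3549385209918667 3.080869684374024 open 0.09198247523580462 q6 1.5894562701796604 t 18.5
```

```bash
python3 -m jog '[[[0.039,0.51,0.116],-0.183,0],[[0.039,0.51,0.116],-0.183,0],[[0.039,0.51,0.116],-0.183,0],[[0.039,0.51,0.116],-0.183,0],[[0.039,0.51,0.116],-0.183,0],[[0.039,0.51,0.116],-0.183,0],[[0.039,0.51,0.116],-0.183,0]]'; python3 go.py .3893 -.3058 .034 8.7
python3 - <<'E'
from fit import *
ims=look()
cv2.imwrite("pics/c.png",cv2.resize(ims["side"][120:260,230:390],None,fx=3,fy=3)[:,:,::-1])
print(fit("slidebox",(.4595,-.113),ims,.003,("side",)))
E
```

```text
time: 19.38
tool_pos: [0.389, -0.3046, 0.2576]
tool_rot: [-3.141, 0.0, 0.152]
contact_force: [0.1, -0.2, 0.6]
opening: 0.0916
grip_force: 0.0
shares [0.0003 0.0032 0.1611] turn 0.0002 tilt [-0.04  0.02] rows 1.0311975100284512 0.0026131957069477703 open 0.0916228352322883 q6 0.5987909596755108 t 19.375
[0.4602, -0.1047, -25.4466, 0.8596]
```

View pics/c.png

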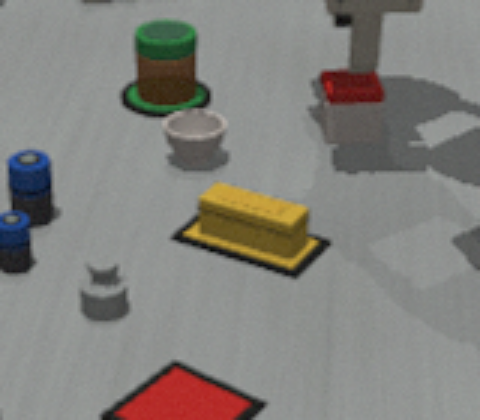

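The slide box stands centred on its outline, and so does the jar. Next is the stain jar.

```bash
python3 -m jog '[[[0,0.002,0.1],0,0],[[0,0.002,0.15],0,0],[[0,0.002,0.16],0,0],[[0,0.002,0.16],0,0],[[0,0.002,0.16],0,1],[[0,0.002,0.16],0,1],[[0,0.002,0.16],0,1],[[0,0.002,0.16],0,1],[[0,0.002,0.16],0,1],[[0,0.002,0.16],0,1],[[0,0.002,0.16],0,1]]' 25;python3 -m jog '[[[0,0,0],0,1],[[0,0,-0.1],0,1],[[0,0,-0.25],0,1],[[0,0,-0.3],0,1],[[0,0,-0.3],0,1]]';python3 go.py .486 .100 .15 58.7
```

```text
time: 20.85
tool_pos: [0.3888, -0.3065, 0.194]
tool_rot: [-3.142, 0.0, 0.151]
contact_force: [-0.1, 1.1, 2.1]
opening: 0.0479
grip_force: 24.9
time: 21.48
tool_pos: [0.3889, -0.3067, 0.3151]
tool_rot: [3.139, -0.002, 0.151]
contact_force: [-0.1, -0.3, -2.3]
opening: 0.0477
grip_force: 24.9
shares [ 0.3931 -0.9685  0.0126] turn -0.2779 tilt [ 0.2  -0.03] rows 6.69006103608537 4.675373218170449 open 0.04771540170495283 q6 0.5969517281567621 t 21.475
```

```bash
python3 -m jog '[[[0.393,-0.97,0],-0.278,1],[[0.393,-0.97,0],-0.278,1],[[0.393,-0.97,0],-0.278,1],[[0.393,-0.97,0],-0.278,1],[[0.393,-0.97,0],-0.278,1],[[0.393,-0.97,0],-0.278,1],[[0.393,-0.97,0],-0.278,1],[[0.393,-0.97,0],-0.278,1],[[0.393,-0.97,0],-0.278,1],[[0.393,-0.97,0],-0.278,1]]'; python3 go.py .4858 .100 .042 58.7
```

```text
time: 22.72
tool_pos: [0.4855, 0.0996, 0.3132]
tool_rot: [-3.141, 0.001, 1.023]
contact_force: [-0.2, -0.5, -1.8]
opening: 0.0479
grip_force: 24.9
shares [0.0015 0.0004 0.2801] turn -0.0005 tilt [-0.06  0.06] rows 1.7923960216684012 0.008002645258020935 open 0.04789380381937945 q6 0.595657293741919 t 22.725
```

```bash
python3 -m jog '[[[0.001,0,0.1],0,1],[[0.001,0,0.2],0,1],[[0.001,0,0.27],0,1],[[0.001,0,0.275],0,1],[[0.001,0,0.275],0,1],[[0.001,0,0.275],0,1]]'; python3 go.py .4858 .100 .038 58.7
python3 - <<'E'
from fit import *
ims=look();cv2.imwrite("pics/q.png",np.hstack([cv2.resize(ims["top"][165:305,160:320],None,fx=2.5,fy=2.5),cv2.resize(ims["side"][170:310,210:370],None,fx=2.5,fy=2.5)])[:,:,::-1])
E
```

```text
time: 23.48
tool_pos: [0.4865, 0.1009, 0.2052]
tool_rot: [3.139, -0.001, 1.024]
contact_force: [0.2, -0.1, -2.0]
opening: 0.0476
grip_force: 24.9
shares [-0.0028 -0.0003  0.0201] turn -0.0001 tilt [ 0.13 -0.08] rows 0.12956775852156735 0.0010757737072222048 open 0.0476252115892592 q6 0.5967177058447934 t 23.475
```

View pics/q.png

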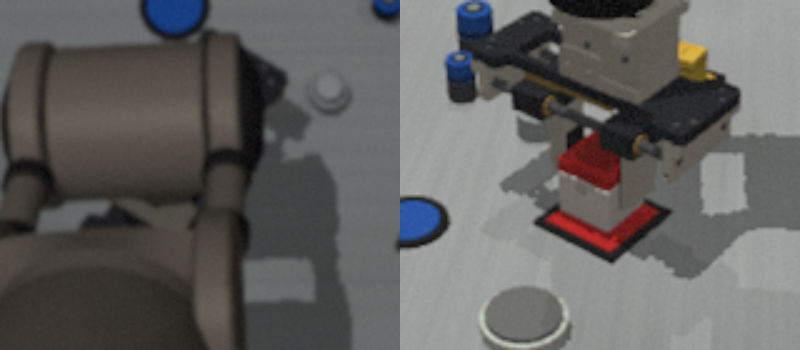

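The stain jar is in line just above the red mat. Now I'll lower it and release.

```bash
python3 -m jog '[[[-0.001,0,0.008],0,1],[[-0.001,0,0.013],0,1],[[-0.001,0,0.016],0,1],[[-0.001,0,0.016],0,1],[[-0.001,0,0.016],0,1]]'; python3 go.py .4858 .1 .038 58.7
```

```text
time: 24.2
tool_pos: [0.4857, 0.1008, 0.1975]
tool_rot: [3.142, 0.0, 1.025]
contact_force: [-0.0, 0.8, -1.5]
opening: 0.0481
grip_force: 24.9
shares [-0.0015  0.0011  0.0007] turn 0.0001 tilt [0.   0.01] rows 0.012925022363224997 0.0012744863716409869 open 0.048090896408489806 q6 0.5960856009876907 t 24.2
```

```bash
python3 -m jog '[[[-0.001,0.001,0.003],0,1],[[-0.001,0.001,0.004],0,1],[[-0.001,0.001,0.004],0,1]]'; python3 -m jog '[[[0,0,0],0,0.2],[[0,0,0],0,0],[[0,0,0],0,0],[[0,0,0],0,0],[[0,0,-0.1],0,0],[[0,0,-0.25],0,0],[[0,0,-0.3],0,0],[[0,0,-0.3],0,0]]'; python3 go.py .634 -.1325 .12 90
```

```text
time: 24.58
tool_pos: [0.4858, 0.1004, 0.197]
tool_rot: [3.141, -0.001, 1.025]
contact_force: [-3.2, 2.1, 10.0]
opening: 0.0482
grip_force: 24.9
time: 25.58
tool_pos: [0.4861, 0.1002, 0.3173]
tool_rot: [3.138, -0.002, 1.025]
contact_force: [-0.6, -0.5, 0.3]
opening: 0.0917
grip_force: 0.0
shares [-0.3054  0.6178  0.0966] turn -0.1738 tilt [ 0.21 -0.06] rows 4.453901662633565 2.9239902679064382 open 0.09173327029679908 q6 0.5949593064745252 t 25.575
```

```bash
python3 -m jog '[[[-0.305,0.618,0.096],-0.174,0],[[-0.305,0.618,0.096],-0.174,0],[[-0.305,0.618,0.096],-0.174,0],[[-0.305,0.618,0.096],-0.174,0],[[-0.305,0.618,0.096],-0.174,0],[[-0.305,0.618,0.096],-0.174,0],[[-0.305,0.618,0.096],-0.174,0],[[-0.305,0.618,0.096],-0.174,0]]'; python3 go.py .634 -.1328 .035 90
python3 - <<'E'
from fit import *
ims=look()
cv2.imwrite("pics/e.png",np.hstack([cv2.resize(ims["top"][130:270,270:430],None,fx=2.5,fy=2.5),cv2.resize(ims["side"][130:270,190:350],None,fx=2.5,fy=2.5)])[:,:,::-1])
print(fit("eyepiece",(.633,-.133),ims,0,("side",),.9),[d["position"] for d in models.pinpoint("eyepiece","side")])
E
```

```text
time: 26.58
tool_pos: [0.6333, -0.1311, 0.2773]
tool_rot: [-3.141, -0.0, 1.573]
contact_force: [0.1, -0.1, -0.3]
opening: 0.0919
grip_force: 0.0
shares [-0.0042  0.0019  0.2077] turn 0.0006 tilt [-0.05 -0.02] rows 1.3296233974442881 0.010209466503679347 open 0.0919494146423549 q6 -0.32455787867406855 t 26.575
[0.6364, -0.1367, 13.67, 0.9404] [[0.6317, -0.0572, 0.0038], [0.6317, -0.1341, 0.0005]]
```

View pics/e.png

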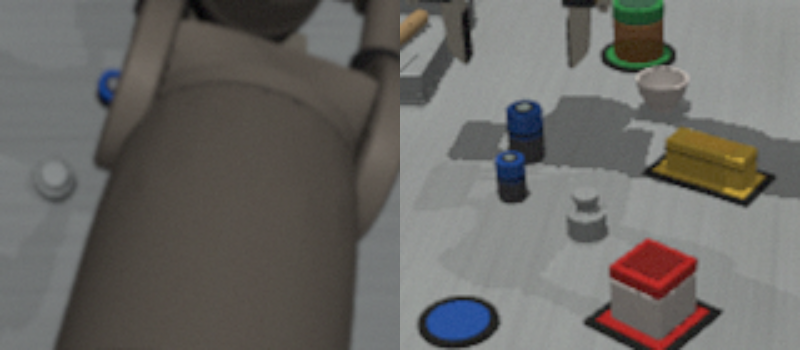

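The stain jar stands centred on its mat. The larger eyepiece (525,130 in the crop) is undisturbed, so I'll descend on it.

```bash
python3 -m jog '[[[-0.003,0.001,0.1],0,0],[[-0.003,0.001,0.18],0,0],[[-0.003,0.001,0.206],0,0],[[-0.003,0.001,0.206],0,0],[[-0.003,0.001,0.206],0,1],[[-0.003,0.001,0.206],0,1],[[-0.003,0.001,0.206],0,1],[[-0.003,0.001,0.206],0,1],[[-0.003,0.001,0.206],0,1],[[-0.003,0.001,0.206],0,1],[[-0.003,0.001,0.206],0,1],[[-0.003,0.001,0.206],0,1]]' 20;python3 -m jog '[[[0,0,0],0,1],[[0,0,-0.1],0,1],[[0,0,-0.25],0,1],[[0,0,-0.3],0,1],[[0,0,-0.3],0,1]]';python3 go.py .6345 .1228 .15 90
```

```text
time: 28.22
tool_pos: [0.6341, -0.1337, 0.1951]
tool_rot: [-3.141, 0.0, 1.571]
contact_force: [0.2, -0.2, 1.0]
opening: 0.0338
grip_force: 20.0
time: 28.85
tool_pos: [0.6344, -0.1337, 0.3169]
tool_rot: [3.138, 0.001, 1.571]
contact_force: [-0.4, -0.3, -2.4]
opening: 0.0339
grip_force: 20.0
shares [6.412e-01 6.000e-04 1.850e-02] turn 0.0002 tilt [0.22 0.08] rows 4.1054227174156726 0.0032919989863664932 open 0.03387043127024186 q6 -0.32637406954524356 t 28.85
```

```bash
python3 -m jog '[[[0.64,0,0],0,1],[[0.64,0,0],0,1],[[0.64,0,0],0,1],[[0.64,0,0],0,1],[[0.64,0,0],0,1],[[0.64,0,0],0,1],[[0.64,0,0],0,1]]'; python3 -m jog '[[[0.001,0,0.1],0,1],[[0.001,0,0.2],0,1],[[0.001,0,0.27],0,1],[[0.001,0,0.275],0,1],[[0.001,0,0.275],0,1],[[0.001,0,0.275],0,1]]'; python3 go.py .6345 .1225 .0391 90
python3 - <<'E'
from fit import *
ims=look();cv2.imwrite("pics/p.png",np.hstack([cv2.resize(ims["top"][95:235,150:310],None,fx=2.5,fy=2.5),cv2.resize(ims["side"][190:330,130:290],None,fx=2.5,fy=2.5)])[:,:,::-1])
E
```

```text
time: 29.72
tool_pos: [0.6341, 0.1208, 0.3142]
tool_rot: [-3.14, 0.001, 1.57]
contact_force: [-0.4, -1.1, -0.9]
opening: 0.0334
grip_force: 20.0
time: 30.48
tool_pos: [0.6346, 0.1224, 0.2068]
tool_rot: [3.139, -0.0, 1.571]
contact_force: [0.3, 0.2, 0.3]
opening: 0.0334
grip_force: 20.0
shares [ 0.0003 -0.0003  0.0213] turn -0.0 tilt [ 0.17 -0.01] rows 0.13652906062892253 0.00032234438802702123 open 0.03338948995858316 q6 0.0721370619904026 t 30.475
```

View pics/p.png

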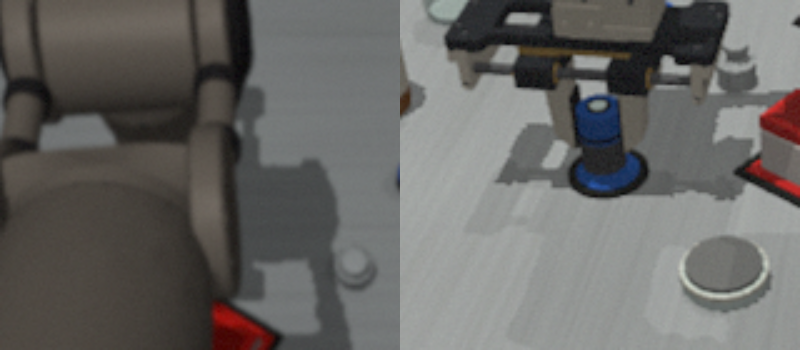

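The eyepiece is upright over the blue mat, perhaps 2 mm to the +x side. I'll shift it slightly, lower it and release.

```bash
python3 -m jog '[[[0.001,-0.004,0.008],0,1],[[0.001,-0.004,0.014],0,1],[[0.001,-0.004,0.019],0,1],[[0.001,-0.004,0.02],0,1],[[0.001,-0.004,0.02],0,1]]'; python3 -m jog '[[[0,0,0],0,0.2],[[0,0,0],0,0],[[0,0,0],0,0],[[0,0,0],0,0],[[0,0,-0.1],0,0],[[0,0,-0.25],0,0],[[0,0,-0.3],0,0],[[0,0,-0.3],0,0]]'; python3 go.py .38 -.45 .2 90
```

```text
time: 31.2
tool_pos: [0.6322, 0.1233, 0.198]
tool_rot: [-3.142, 0.0, 1.572]
contact_force: [-3.7, -0.4, 6.6]
opening: 0.0332
grip_force: 20.0
time: 32.2
tool_pos: [0.6327, 0.1232, 0.319]
tool_rot: [3.138, -0.0, 1.571]
contact_force: [-0.3, 0.2, -0.7]
opening: 0.092
grip_force: 0.0
shares [-1.4327 -0.632  -0.1034] turn 0.0002 tilt [ 0.23 -0.01] rows 10.043438342408287 0.0030282835102012004 open 0.09197370156329437 q6 0.07302448527040292 t 32.2
```

Retreat to the start area for a clear look from both cameras.

```bash
python3 -m jog '[[[-0.72,-0.4,-0.1],0,0],[[-0.72,-0.4,-0.1],0,0],[[-0.72,-0.4,-0.1],0,0],[[-0.72,-0.4,-0.1],0,0],[[-0.72,-0.4,-0.1],0,0],[[-0.72,-0.4,-0.1],0,0],[[-0.72,-0.4,-0.1],0,0]]';python3 -m jog '[[[-0.8,-0.5,-0.1],0,0],[[-0.8,-0.5,-0.1],0,0],[[-0.8,-0.5,-0.1],0,0],[[-0.8,-0.5,-0.1],0,0],[[-0.8,-0.5,-0.1],0,0],[[-0.8,-0.5,-0.1],0,0],[[-0.8,-0.5,-0.1],0,0],[[-0.8,-0.5,-0.1],0,0],[[-0.8,-0.5,-0.1],0,0]]'
python3 - <<'E'
from fit import *
ims=look()
# overlay expected silhouettes at mat poses
M={"jar":(.557,-.36,0),"slidebox":(.4595,-.1135,-24.2),"stainjar":(.486,.1,58.7),"eyepiece":(.6345,.1228,0)}
for k,c in enumerate(("top","side")):
    m=cams.camera_model(c);tiles=[]
    for n,(x,y,a) in M.items():
        im=cv2.resize(ims[c],None,fx=5,fy=5,interpolation=cv2.INTER_CUBIC)
        u=proj(np.array([[x,y,.02]]),m)[0]*5
        x0,y0=np.clip((u-[200,150]).astype(int),0,None);t=im[y0:y0+300,x0:x0+400].copy()
        tiles.append(cv2.copyMakeBorder(t,0,300-t.shape[0],0,400-t.shape[1],cv2.BORDER_CONSTANT))
    cv2.imwrite(f"pics/f{c}.png",np.vstack([np.hstack(tiles[:2]),np.hstack(tiles[2:])])[:,:,::-1])
    for n in M: print(c,n,[(np.round(d["position"][:2],4).tolist(),round(d["confidence"],2)) for d in models.pinpoint(n,c)[:2]],[(np.round(d["position"][:2],4).tolist()) for d in models.pinpoint("mat_"+n,c)[:1]])
    for n in("petri","crucible"):print(n,[np.round(d["position"][:2],4).tolist() for d in models.pinpoint(n,c)[:1]])
E
```

```text
time: 33.08
tool_pos: [0.4718, -0.166, 0.3558]
tool_rot: [-3.14, -0.001, 1.568]
contact_force: [0.7, -0.1, -0.4]
opening: 0.0919
grip_force: 0.0
time: 34.2
tool_pos: [0.2741, -0.4836, 0.3965]
tool_rot: [-3.141, -0.002, 1.574]
contact_force: [0.1, 0.1, -0.3]
opening: 0.0917
grip_force: 0.0
top jar [([0.5576, -0.3592], 0.66)] [[0.5528, -0.3579]]
top slidebox [([0.4549, -0.1116], 0.93), ([0.4841, 0.1029], 0.69)] [[0.458, -0.1143]]
top stainjar [([0.4864, 0.1012], 0.88)] [[0.4848, 0.1047]]
top eyepiece [([0.6303, 0.1229], 0.67), ([0.6311, -0.0615], 0.46)] [[0.6312, 0.1184]]
petri [[0.5222, 0.2288]]
crucible [[0.6287, 0.1256]]
side jar [([0.5575, -0.3596], 0.94)] [[0.5564, -0.364]]
side slidebox [([0.4582, -0.1133], 0.58)] [[0.4612, -0.1155]]
side stainjar [([0.4856, 0.0996], 0.8), ([0.5121, -0.2424], 0.3)] [[0.4838, 0.101]]
side eyepiece [([0.6309, -0.058], 0.76)] [[0.6342, 0.1246]]
petri [[0.5235, 0.2279]]
crucible [[0.5166, -0.2415]]
```

View pics/ftop.png

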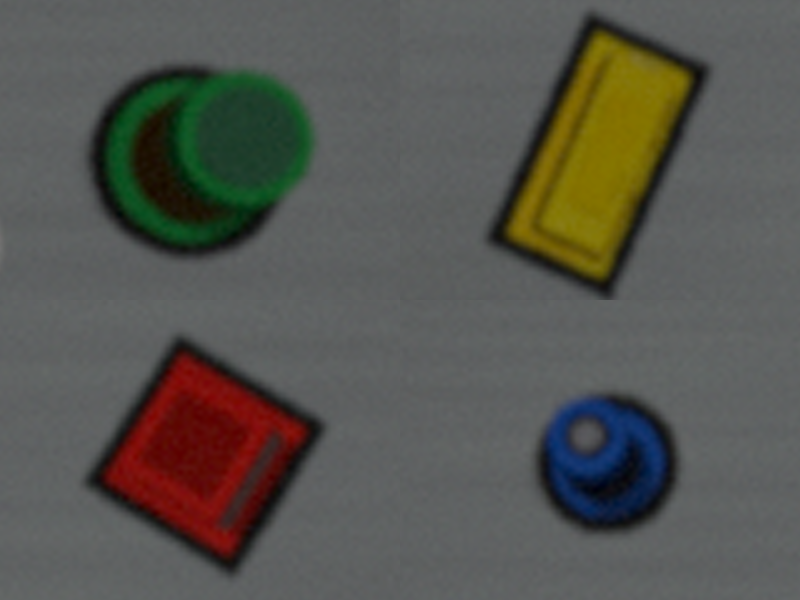

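View pics/fside.png

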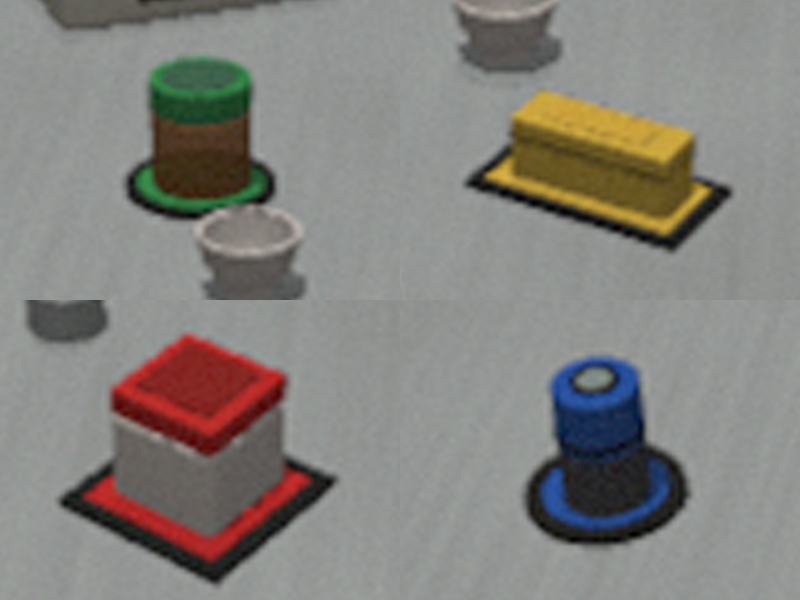

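Run:
```python
from fit import *
ims={"side":cams.read_camera("side")};m=cams.camera_model("side");out=[]
for n,x,y,a in(("slidebox",.461,-.1138,-24.2),("stainjar",.4877,.1003,58.7)):
    im=cv2.resize(ims["side"],None,fx=5,fy=5,interpolation=cv2.INTER_CUBIC)
    c,s=np.cos(np.radians(a)),np.sin(np.radians(a))
    l,w,h=(.08,.03,.032) if n=="slidebox" else (.048,.048,.05)
    for P in(S["mat_"+n][1],box(l,w,.003,.003+h)):
        u=(proj(P@np.array([[c,s,0],[-s,c,0],[0,0,1]])+[x,y,0],m)+.5)*5-.5
        cv2.polylines(im,[cv2.convexHull(u.astype(np.int32))],True,(0,255,255),1)
    x0,y0=(proj(np.array([[x,y,.02]]),m)[0]*5-[200,150]).astype(int);out.append(im[y0:y0+300,x0:x0+400])
cv2.imwrite("pics/z.png",np.hstack(out)[:,:,::-1])
```

View pics/z.png

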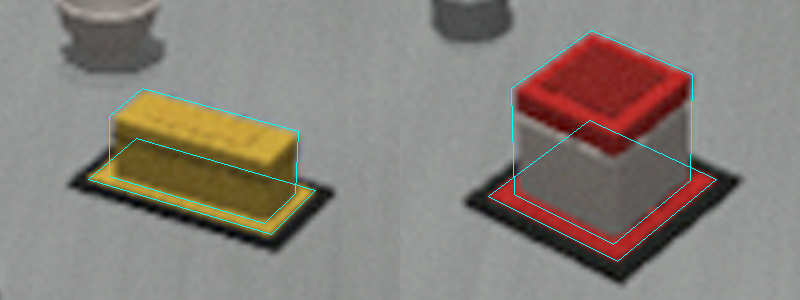

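The overlays match both boxes on their outlines to within about 1–2 mm, in line. Handing in.

```bash
python3 -c "
from cell import robot
print(robot.hand_in())"
```

```text
the job is handed in; nothing more can be done
None
```

The amber jar, slide box, staining jar and the 34 mm eyepiece each stand upright on their matching mats, the two boxes within about 2 mm of centre and in line with their outlines; the Petri dish and crucible were left alone, and the job is handed in.

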